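Find the socket that fits and nip up the filter holder's cover nut

TASK

The steel filter holder has been loaded and its cover nut still needs the last part of a turn. The three sockets in the blue tray look alike: try them on the nut to find the one that fits (a small one stays on top of the nut, a large one drops over it but turns without taking the nut along), and stand every socket that does not fit back in a free pocket of the tray. With the fitting socket pushed fully down over the nut, turn the nut clockwise to its firm stop and finish there, still gripping the socket upright on the nut; do not knock over or push away the glassware round about.

Things in the scene. Friction and masses are not known exactly. Their poses are not given: they have to be found in the camera images.
- filter_holder: stainless-steel pressure filter holder, fixed to the bench: two clamped round plates 116 mm across on three short legs; brass hose barb on its left side (own +y, reaching 81 mm out), small black vent valve on the cover (own +x, 47 mm out, top 80 mm above the bench). Origin under its centre on the bench, z up.
- nut_seat (a point): centre of the flat boss under the cover nut, 76 mm above the bench: a seated socket's lower end rests here. Fixed to the holder. A round guard collar (inner diameter 57 mm, outer 66 mm) stands round it, its rim 11 mm above this point. The tie rod (16 mm diameter, tapered end) stands up through the nut to 17 mm above this point.
- nut_top (a point): centre of the top face of the brass cover nut, 11 mm above nut_seat; turns with the nut. Nut: hexagon 24 mm across flats, 11 mm high, top edges bevelled; its corners lie along this frame's +-x and every 60 deg, flats face +-y and every 60 deg.
- cover_nut (a joint): nut angle in rad, grows as it tightens (clockwise from above). Starts at 0 to 0.5; firm stop at 1.05, where the yellow marks on nut and collar meet. Needs about 0.12 N m, stays where left, does not rise or sink. Bores: one socket fits with 0.7 mm play a side and 6 deg each way; one is 1.5 mm a side too small; one, 4 mm a side too large, slips round.
- socket_tray: blue sheet-steel tray with black foam, 126 x 245 x 22 mm, fixed. Origin under its centre, long side along own y. Three round pockets 49 mm across, at own x = -20 mm and y = -70, 0, +70 mm, pocket floor 8 mm above the bench, rim 22 mm. A steel T-bar lies in the far side (own x = +41 mm, up to 34 mm high). Each pocket holds one socket at the start, hex bore down.
- socket_a: steel socket; all three look alike, size unmarked. Origin: centre of the lower (bore) end, z up. 60 mm tall, 0.14-0.28 kg. Lowest 29 mm: round skirt 43 mm across with a hex bore open below, 28 mm deep (0.8 mm wider in the lowest 2 mm). From 33 to 60 mm up: solid hexagon 26 mm across flats, for gripping. Both hexagons have corners along own +-x (and every 60 deg), flats facing +-y.
- socket_b: steel socket; all three look alike, size unmarked. Origin: centre of the lower (bore) end, z up. 60 mm tall, 0.14-0.28 kg. Lowest 29 mm: round skirt 43 mm across with a hex bore open below, 28 mm deep (0.8 mm wider in the lowest 2 mm). From 33 to 60 mm up: solid hexagon 26 mm across flats, for gripping. Both hexagons have corners along own +-x (and every 60 deg), flats facing +-y.
- socket_c: steel socket; all three look alike, size unmarked. Origin: centre of the lower (bore) end, z up. 60 mm tall, 0.14-0.28 kg. Lowest 29 mm: round skirt 43 mm across with a hex bore open below, 28 mm deep (0.8 mm wider in the lowest 2 mm). From 33 to 60 mm up: solid hexagon 26 mm across flats, for gripping. Both hexagons have corners along own +-x (and every 60 deg), flats facing +-y.
- conical_flask: glass conical flask, 72 mm across, 115 mm tall, origin under its centre; bystander
- vial: small white-capped vial, 27 mm across, 51 mm tall, origin under its centre; bystander
- vial_3: small red-capped vial, 27 mm across, 51 mm tall, origin under its centre; bystander
- petri_dish_1: two stacked petri dishes, 90 mm across, 31 mm tall, origin under the centre; bystander
- funnel: white plastic funnel standing on its rim, 77 mm across, 75 mm tall, origin under the centre; bystander
There are look-alikes about, which are no part of the job. Leave any green or yellow look-alike of the socket_c alone.

How it is judged:
On the way, in this order (a step that is already met when the one before it is completed fails the run):
1. a gripped socket has been lowered fully over the nut while the nut is not yet home (((horizontal distance between socket_a and nut_seat below 0.002 m and z of socket_a in the frame of nut_seat below 0.003 m and angle between socket_a's own z axis and vertical below 0.08 rad and contact force between the fingers and socket_a above 3 N) or (horizontal distance between socket_b and nut_seat below 0.002 m and z of socket_b in the frame of nut_seat below 0.003 m and angle between socket_b's own z axis and vertical below 0.08 rad and contact force between the fingers and socket_b above 3 N) or (horizontal distance between socket_c and nut_seat below 0.002 m and z of socket_c in the frame of nut_seat below 0.003 m and angle between socket_c's own z axis and vertical below 0.08 rad and contact force between the fingers and socket_c above 3 N)) and value of joint cover_nut below 0.95 rad), for 0.1 s.
2. the nut has been turned to its stop by the gripped socket seated on it (((horizontal distance between socket_a and nut_seat below 0.002 m and z of socket_a in the frame of nut_seat below 0.003 m and angle between socket_a's own z axis and vertical below 0.08 rad and contact force between the fingers and socket_a above 3 N and value of joint cover_nut above 1 rad) or (horizontal distance between socket_b and nut_seat below 0.002 m and z of socket_b in the frame of nut_seat below 0.003 m and angle between socket_b's own z axis and vertical below 0.08 rad and contact force between the fingers and socket_b above 3 N and value of joint cover_nut above 1 rad) or (horizontal distance between socket_c and nut_seat below 0.002 m and z of socket_c in the frame of nut_seat below 0.003 m and angle between socket_c's own z axis and vertical below 0.08 rad and contact force between the fingers and socket_c above 3 N and value of joint cover_nut above 1 rad))), for 0.2 s.
At the end, for the whole second after the job is handed in: A socket is still gripped (over 3 N on it), its axis within 2 mm of the nut's, its lower end within 3 mm of the seat, tilted less than 0.08 rad; the nut stands past 1.0 rad (stop at 1.05); the other two sockets stand upright (within 0.1 rad) in pockets of the tray (((horizontal distance between socket_a and nut_seat below 0.002 m and z of socket_a in the frame of nut_seat below 0.003 m and angle between socket_a's own z axis and vertical below 0.08 rad and contact force between the fingers and socket_a above 3 N and value of joint cover_nut above 1 rad and z of each of socket_b, socket_c in the frame of socket_tray below 0.012 m and x of socket_b in the frame of socket_tray between -0.03 and -0.01 m and y of socket_b in the frame of socket_tray between -0.085 and 0.085 m and angle between each of socket_b, socket_c's own z axis and vertical below 0.1 rad and x of socket_c in the frame of socket_tray between -0.03 and -0.01 m and y of socket_c in the frame of socket_tray between -0.085 and 0.085 m) or (horizontal distance between socket_b and nut_seat below 0.002 m and z of socket_b in the frame of nut_seat below 0.003 m and angle between socket_b's own z axis and vertical below 0.08 rad and contact force between the fingers and socket_b above 3 N and value of joint cover_nut above 1 rad and z of each of socket_a, socket_c in the frame of socket_tray below 0.012 m and x of socket_a in the frame of socket_tray between -0.03 and -0.01 m and y of socket_a in the frame of socket_tray between -0.085 and 0.085 m and angle between each of socket_a, socket_c's own z axis and vertical below 0.1 rad and x of socket_c in the frame of socket_tray between -0.03 and -0.01 m and y of socket_c in the frame of socket_tray between -0.085 and 0.085 m) or (horizontal distance between socket_c and nut_seat below 0.002 m and z of socket_c in the frame of nut_seat below 0.003 m and angle between socket_c's own z axis and vertical below 0.08 rad and contact force between the fingers and socket_c above 3 N and value of joint cover_nut above 1 rad and z of each of socket_a, socket_b in the frame of socket_tray below 0.012 m and x of socket_a in the frame of socket_tray between -0.03 and -0.01 m and y of socket_a in the frame of socket_tray between -0.085 and 0.085 m and angle between each of socket_a, socket_b's own z axis and vertical below 0.1 rad and x of socket_b in the frame of socket_tray between -0.03 and -0.01 m and y of socket_b in the frame of socket_tray between -0.085 and 0.085 m))); the arm keeps its last pose, push and grip.
It fails at once if a bystander is pushed more than 40 mm or tipped over (distance of any of conical_flask, vial, vial_3, petri_dish_1, funnel from where it was at the start of the episode above 0.04 m or angle between any of conical_flask, vial, vial_3, petri_dish_1, funnel's own z axis and vertical above 0.5 rad).
It also fails if it takes over 72 s, if anything falls off the work surface, if the arm or the gripper's body presses on something with over 40 N, if the wrist force passes 120 N, or if a joint passes its speed limit or range.

ROBOT

A 6-joint arm with a two-finger parallel gripper is mounted at the origin on a cart in front of the work surface, level with it; the furniture and walls round the work are solid. World frame = base frame: x ahead of the robot, y to its left, z up, the work surface at z = 0. Lengths are in m, angles in rad, forces in N, time in s.
With the tool pointing down it reaches from about 0.35 to 0.975 m from the base axis. Payload 4.9 kg.
Tool frame: the origin (TCP) lies between the finger pads; the fingertips stand 14 mm ahead of it and the grasp point (between the pads) lies 5 mm behind it (manip.finger_overhang is the distance from the TCP to the fingertips, in m); z points along the fingers, y is the line along which they close (so a half turn about z gives the same grasp; the last joint's range is limited). The gripper opens to 85 mm and grips with 20 to 120 N. Pads are 22 mm wide; open, the fingers measure 114 mm over their backs; the gripper's body (76 mm by 85 mm) begins 54 mm behind the grasp point. The pads swing forward as they close: fully open they stand 13 mm farther back than shut.
Start: joints at [1.056, 0.053, 1.613, -0, 1.476, -0.119], TCP at [0.241, 0.577, 0.245] pointing down, gripper open.
Joint ranges: [-3.01, 3.01], [-1.01, 2.22], [0.06, 2.58], [-1.02, 4.17], [0.09, 2.62], [-3.14, 3.14]. Speed limits (rad/s): [2.57, 2.57, 3.14, 3.14, 3.14, 3.14].

INTERFACE

Orientations are given as a unit quaternion [w, x, y, z].
In Python, from plant import manip, grab_frame gives the robot as it stands.
- The arm moves only by the tool servo_tool, never from a script. Its argument "deltas" is a list that holds one entry, the list of rows, each a list of 5 numbers: the opening in per cent of the stroke, from 0 (shut) to 100 (fully open), then the shift along the world's x, y, z in m, then the turn about the world's z in degrees. A call has exactly 8 rows; each row shifts and turns the commanded pose from where the row before left it; what a row does not reach is not made up. A row lasts 1/10 s, in which the tool goes at most 50 mm and 8.59 degrees, less where a joint would pass 70% of its speed; a pose out of reach is approached as far as the arm can. A call is refused whole if a number of a shift passes 0.05 or a number of a turn 8.59, either way. A call with a gripper value outside its range is refused whole. The fingers move at their own pace and stop on an object; the grip force is fixed at half the most. Time passes only in rows, so rows that do not move let the fingers close, or fill a call up. It gives the time, the measured TCP pose, the force, the opening and the grip force at its end, in the units of the state.
- manip.state(): the state, without advancing time (a new reading comes with each control period).
- grab_frame(name): name is "scene" or "top" or "wrist"; returns a dict with "pixels" (384x512x3 uint8, red, green, blue), "z_map" (384x512 float32, m along the optical axis (not along the pixel's ray), 0 where there is no reading), "fx", "fy", "cx", "cy" (pixels), "rvec" (rotation vector, rad) and "tvec" (3), from world to camera coordinates, as OpenCV has them; the wrist camera has in their place "T_tool_cam" (4x4, takes a point from camera to tool coordinates, whose origin is the TCP and whose axes are the flange's). Camera axes: x right, y down, z forward; pixel columns grow to the right and rows downward; lengths in m; the calibration is good to about 2 mm. A picture is of the moment at which its call begins: read the wrist's pose just before it.
- manip.job_done(): hands the job in; it is judged then, once.
The state is a dict: "time": time; "joint_pos": joint angles; "joint_vel": joint speeds; "joint_efforts": joint torques, N m; "tool_pos": TCP position; "tool_rot": TCP orientation; "contact_force": force on the tool from outside, world axes, zero at the start; "ft_torque": the same for the moment, N m; "gripper_width": opening from 0.0 (shut) to 1.0 (fully open); "grasp_force": force on a finger pad.
Only numpy, scipy, OpenCV 4.12 (cv2) and the standard library are available. Lean on these libraries where they do the work, as an engineer would, in place of code of your own. Each camera call takes 0.05 s, during which the arm holds its last target. There are 200 camera calls.

## Working session

There is one attempt and no reset: what is moved stays moved. The work goes in short steps, Python scripts to look and compute and a tool call to move; the robot and the scene stay as the last step left them, time stands still between calls to the robot, and variables do not carry over. Pictures are saved under pics/ and viewed, at most 10 in all, crops included, and the job is handed in when it is done.

Besides the shell and the picture viewer there is one more tool, called after "Emit:" as name(argument=value, ...) on one line, values as JSON. servo_tool: Moves the arm, as the interface text tells. Its arguments: {"type":"object","properties":{"deltas":{"type":"array"}},"required":["deltas"]}

```bash
mkdir -p pics; ls; cat > h.py <<'E'
import numpy as np, cv2
from plant import manip, grab_frame
from scipy.spatial.transform import Rotation as R
def pose():
    s=manip.state(); q=s["tool_rot"]
    T=np.eye(4); T[:3,:3]=R.from_quat([q[1],q[2],q[3],q[0]]).as_matrix(); T[:3,3]=s["tool_pos"]; return T
def grab(name,png=None):
    Tt=pose(); f=grab_frame(name)
    if name=="wrist": f["M"]=Tt@np.array(f["T_tool_cam"])
    else:
        M=np.eye(4); M[:3,:3]=cv2.Rodrigues(np.array(f["rvec"],float))[0]; M[:3,3]=np.ravel(f["tvec"]); f["M"]=np.linalg.inv(M)
    if png: cv2.imwrite("pics/"+png,cv2.cvtColor(f["pixels"],cv2.COLOR_RGB2BGR))
    return f
def onplane(f,u,v,z):
    d=f["M"][:3,:3]@np.array([(u-f["cx"])/f["fx"],(v-f["cy"])/f["fy"],1]); o=f["M"][:3,3]
    return o+d*(z-o[2])/d[2]
def cloud(f):
    h,w=f["z_map"].shape; u,v=np.meshgrid(np.arange(w),np.arange(h)); Z=f["z_map"]
    P=np.stack([(u-f["cx"])/f["fx"]*Z,(v-f["cy"])/f["fy"]*Z,Z],-1)
    return P@f["M"][:3,:3].T+f["M"][:3,3]
E
python3 - <<'E'
from h import *
f=grab("top","top.png"); g=grab("scene","scene.png")
np.savez("top.npz",**f); 
print(f["M"],f["fx"]); 
im=np.hstack([f["pixels"],g["pixels"]]); 
s=manip.state(); print(s)
E
```

```text
pics
[[ 0.00811404 -0.99689194  0.07836215  0.38394791]
 [-0.99996291 -0.00831536 -0.0022431  -0.09869503]
 [ 0.00288773 -0.07834104 -0.99692244  1.3901303 ]
 [ 0.          0.          0.          1.        ]] 470.96920466836934
{'time': 0.1, 'joint_pos': array([ 1.05600307e+00,  5.33029368e-02,  1.61413490e+00, -1.26095553e-05,
        1.47602841e+00, -1.18996243e-01]), 'joint_vel': array([ 0.00084487, -0.00222329, -0.00444012, -0.0001231 ,  0.00112382,
        0.00016029]), 'joint_efforts': array([ 4.90875027e-04, -3.94907498e+01, -3.71361279e+01, -1.38062755e-04,
        3.87272783e-03,  6.81622396e-06]), 'tool_pos': array([0.24069941, 0.57621059, 0.24419147]), 'tool_rot': array([-2.85958734e-04,  1.96608615e-01,  9.80481604e-01, -8.92107016e-04]), 'contact_force': array([ 0.7220099 ,  0.82706832, -0.77800891]), 'ft_torque': array([ 0.02385298, -0.02094951,  0.0446862 ]), 'grasp_force': 0.0, 'gripper_width': 1.0013920342108207}
```

View pics/top.png

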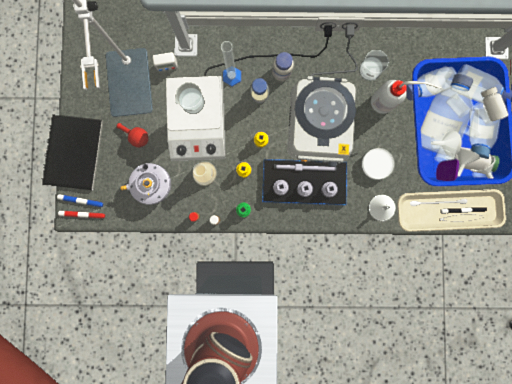

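View pics/scene.png

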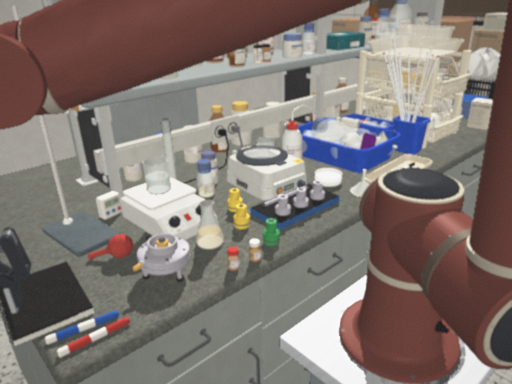

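The top view shows the holder at about (149,184), with the nut at (147,183). The sockets are at (281,188), (306,188) and (330,188) in the blue tray, with the T-bar at row 167. The flask is at (204,173), the vials at (194,216) and (214,220), the petri dishes at (378,163) and the funnel at (382,207).

```bash
python3 - <<'E'
from h import *
f=dict(np.load("top.npz")); P=cloud(f)
px=f["pixels"]; hsv=cv2.cvtColor(px,cv2.COLOR_RGB2HSV)
for n,(u,v) in dict(holder=(149,184),s1=(281,188),s2=(306,188),s3=(330,188),flask=(204,173),vred=(194,216),vwh=(214,220),funnel=(382,207)).items():
    sub=P[v-22:v+23,u-22:u+23].reshape(-1,3)
    print(n,P[v,u].round(3), sub[:,2].max().round(3))
# holder plate
sub=P[155:215,120:182]; zz=sub[...,2]
m=(zz>.045)&(zz<.11); 
vv,uu=np.nonzero(m); (c,r)=cv2.minEnclosingCircle(np.c_[uu,vv].astype(np.float32)); print("hold circ",c,r)
for lo,hi in [(.05,.07),(.07,.082),(.082,.09),(.09,.1)]:
    s=sub[(zz>lo)&(zz<hi)]; print(lo,len(s),s.mean(0).round(4) if len(s) else '', np.ptp(s,axis=0) if len(s) else '')
# socket tops
for u in (281,306,330):
    s=P[175:201,u-11:u+12].reshape(-1,3); t=s[s[:,2]>.06]; print(len(t),t.mean(0).round(4),((t.max(0)+t.min(0))/2).round(4), np.ptp(t,axis=0).round(3))
# tray mask blue
m=cv2.inRange(hsv,(100,80,20),(125,255,160)); m[:, :255]=0; m[:,355:]=0; m[:150]=0; m[212:]=0
vv,uu=np.nonzero(m); rc=cv2.minAreaRect(np.c_[uu,vv].astype(np.float32)); print(rc)
b=cv2.boxPoints(rc); print([onplane(f,*p,.022).round(4) for p in b])
big=cv2.resize(px[145:235,110:350],None,fx=3.3,fy=3.3,interpolation=cv2.INTER_CUBIC); cv2.imwrite("pics/crop.png",big[...,::-1])
E
```

```text
holder [0.469 0.202 0.09 ] 1.39
s1 [ 0.462 -0.165  0.065] 1.39
s2 [ 0.463 -0.235  0.07 ] 1.39
s3 [ 0.464 -0.303  0.065] 1.39
flask [0.499 0.047 0.115] 1.39
vred [0.382 0.081 0.05 ] 1.39
vwh [0.371 0.024 0.056] 1.39
funnel [ 0.412 -0.457  0.034] 1.39
hold circ (30.5, 16.5) 34.677181243896484
0.05 778 [0.471  0.2082 0.0661] [0.13753362 0.16980783 0.01995162]
0.07 388 [0.474  0.2089 0.0732] [0.10694036 0.10422112 0.0118986 ]
0.082 146 [0.4769 0.2109 0.0865] [0.0839242  0.06527684 0.00792522]
0.09 58 [0.4736 0.2065 0.0925] [0.06393327 0.06124268 0.00861631]
76 [ 0.4644 -0.1612  0.1203] [ 0.433  -0.1374  0.7253] [0.098 0.077 1.33 ]
77 [ 0.4619 -0.2297  0.1022] [ 0.4305 -0.1727  0.7258] [0.093 0.148 1.329]
80 [ 0.4623 -0.302   0.0849] [ 0.4308 -0.2089  0.7253] [0.094 0.22  1.33 ]
((304.4145202636719, 181.63658142089844), (84.25263977050781, 43.60513687133789), 2.2906100749969482)
[array([ 0.4246, -0.1102,  0.022 ]), array([ 0.552 , -0.1143,  0.022 ]), array([ 0.5442, -0.3605,  0.022 ]), array([ 0.4169, -0.3546,  0.022 ])]
```

View pics/crop.png

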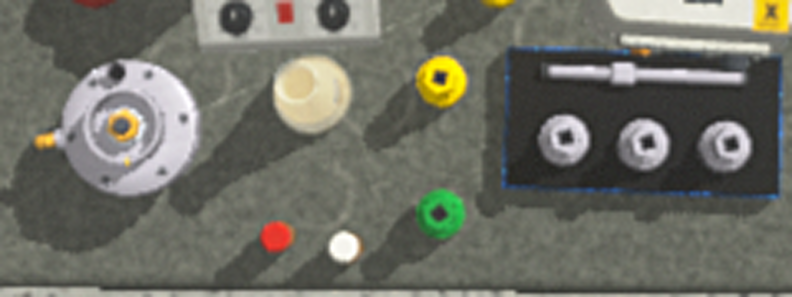

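Emit:
servo_tool(deltas=[[[60, 0.025, -0.045, 0.005, 0], [60, 0.028, -0.047, 0.005, 0], [60, 0.028, -0.047, 0.005, 0], [60, 0.028, -0.047, 0.005, 0], [60, 0.028, -0.047, 0.005, 0], [60, 0.028, -0.047, 0.005, 0], [60, 0.028, -0.047, 0.005, 0], [60, 0.028, -0.047, 0.005, 0]]])

```text
time: 0.9
tool_pos: [0.4439, 0.2318, 0.2818]
tool_rot: [-0.0, 0.197, 0.98, 0.0]
contact_force: [0.3, -0.0, -0.4]
gripper_width: 0.601
grasp_force: 0.0
```

```bash
python3 - <<'E'
from h import *
print(pose().round(3),manip.finger_overhang,manip.state()["joint_pos"])
f=grab("wrist","w1.png"); np.savez("w1.npz",**f); print(f["T_tool_cam"],f["fx"])
E
```

```text
[[-0.923  0.385 -0.     0.444]
 [ 0.385  0.923  0.     0.232]
 [ 0.    -0.    -1.     0.282]
 [ 0.     0.     0.     1.   ]] 0.014 [ 3.32533300e-01 -2.69839731e-01  1.85038072e+00  7.21534686e-05
  1.56115788e+00 -8.42643556e-01]
[[-4.85825488e-04 -9.63513401e-01 -2.67659652e-01  6.69630130e-02]
 [ 9.99999536e-01 -2.45396654e-04 -9.31714198e-04 -1.54124219e-03]
 [ 8.32036333e-04 -2.67659980e-01  9.63513073e-01 -1.27716477e-01]
 [ 0.00000000e+00  0.00000000e+00  0.00000000e+00  1.00000000e+00]] 316.6931035463098
```

View pics/w1.png

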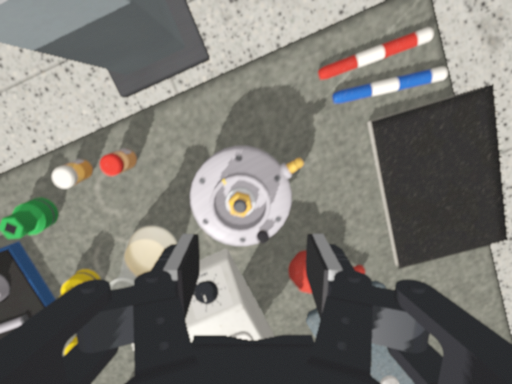

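The wrist view shows the holder with the nut at about (240,205), the vent at (263,237) and the barb at (293,166).

```bash
python3 - <<'E'
from h import *
f=dict(np.load("w1.npz"))
for n,u,v,z in [("nut",240,205,.087),("vent",263,237,.08),("barb",297,163,.05)]: print(n,onplane(f,u,v,z).round(4))
hsv=cv2.cvtColor(f["pixels"],cv2.COLOR_RGB2HSV); P=cloud(f)
sub=P[130:260,170:310]; zz=sub[...,2]
for lo,hi in [(.05,.075),(.078,.084),(.084,.09),(.09,.096)]:
    s=sub[(zz>lo)&(zz<hi)]; c,r=cv2.minEnclosingCircle(s[:,:2].astype(np.float32)); print(lo,len(s),s.mean(0).round(4),np.round(c,4),r)
crop=cv2.resize(f["pixels"][140:255,180:310],None,fx=5,fy=5,interpolation=cv2.INTER_CUBIC); cv2.imwrite("pics/w1c.png",crop[...,::-1])
E
```

```text
nut [0.4709 0.2041 0.087 ]
vent [0.5175 0.2119 0.08  ]
barb [0.46   0.2785 0.05  ]
0.05 6277 [0.4642 0.2099 0.0666] [0.4692 0.2164] 0.0692608654499054
0.078 346 [0.4877 0.2068 0.0807] [0.4811 0.2064] 0.04328528791666031
0.084 985 [0.4696 0.2053 0.0861] [0.4704 0.2048] 0.03316565230488777
0.09 134 [0.4702 0.2051 0.0918] [0.4709 0.2057] 0.007697141729295254
```

Emit:
servo_tool(deltas=[[[60, 0.006, -0.007, -0.02, 0], [60, 0.01, -0.01, -0.03, 0], [60, 0.01, -0.01, -0.03, 0], [60, 0, 0, 0, 0], [60, 0, 0, 0, 0], [60, 0, 0, 0, 0], [60, 0, 0, 0, 0], [60, 0, 0, 0, 0]]])

```text
time: 1.75
tool_pos: [0.47, 0.2074, 0.2037]
tool_rot: [0.001, 0.196, 0.981, 0.001]
contact_force: [-0.3, 0.0, -0.6]
gripper_width: 0.601
grasp_force: 0.0
```

```bash
python3 - <<'E'
from h import *
print(pose().round(4)[:3,3])
f=grab("wrist"); np.savez("w2.npz",**f)
o=onplane; 
# rectified top view: 0.2mm/px? plane z=.087, 60mm, world: up=+x, left=+y
import itertools
S=0.0002; N=360; c=np.array([.4706,.205])
ii,jj=np.meshgrid(np.arange(N),np.arange(N)) # ii col
X=c[0]+(N/2-jj)*S; Y=c[1]+(N/2-ii)*S
Mi=np.linalg.inv(f["M"]); Q=np.stack([X,Y,np.full_like(X,.087),np.ones_like(X)],-1)@Mi.T
u=(Q[...,0]/Q[...,2]*f["fx"]+f["cx"]).astype(np.float32); v=(Q[...,1]/Q[...,2]*f["fy"]+f["cy"]).astype(np.float32)
im=cv2.remap(f["pixels"],u,v,cv2.INTER_CUBIC); cv2.imwrite("pics/n2.png",cv2.resize(im,(580,580))[...,::-1]); print(u[180,180],v[180,180])
hsv=cv2.cvtColor(im,cv2.COLOR_RGB2HSV)
print(hsv[180,150:180:5], hsv[120,180])
E
```

```text
[0.47   0.2074 0.2037]
251.93713 193.62453
[[  5  19  81]
 [120   5  97]
 [120   2 121]
 [105   4 131]
 [120   2 131]
 [120   2 132]] [ 19  96 230]
```

View pics/n2.png

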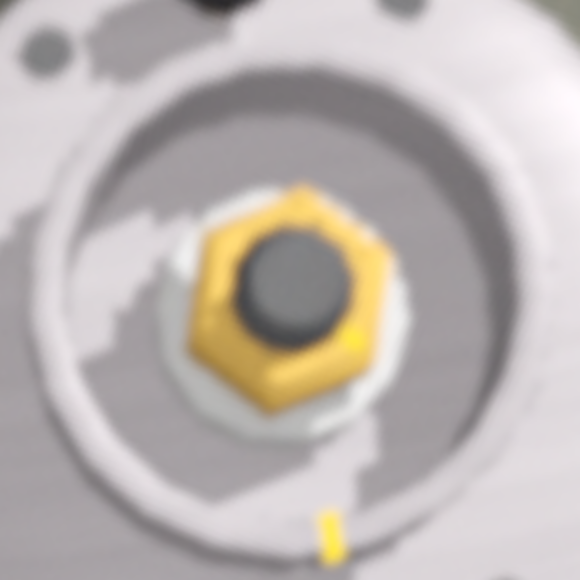

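The nut is sharp in the rectified view. Its centre is at about (289,297), which gives about (0.4697, 0.205), and its corners are about -5° mod 60. The nut mark at (357,340) and collar mark at (331,537) leave about 48° still to turn clockwise.

Emit:
servo_tool(deltas=[[[60, 0, -0.03, 0, 2.5], [60, 0, -0.05, 0, 2.5], [60, 0, -0.05, 0, 2.5], [60, 0, -0.05, 0, 2.5], [60, -0.001, -0.05, 0, 2.5], [60, -0.001, -0.05, 0, 2.5], [60, -0.001, -0.05, 0, 2.5], [60, -0.001, -0.05, 0, 0]]])

```text
time: 2.6
tool_pos: [0.4654, -0.1752, 0.2029]
tool_rot: [0.001, 0.045, 0.999, -0.0]
contact_force: [0.8, 0.1, 0.1]
gripper_width: 0.602
grasp_force: 0.0
```

Emit:
servo_tool(deltas=[[[60, -0.001, -0.03, 0, 0], [60, 0, -0.02, 0, 0], [60, 0, 0, 0, 0], [60, 0, 0, 0, 0], [60, 0, 0, 0, 0], [60, 0, 0, 0, 0], [60, 0, 0, 0, 0], [60, 0, 0, 0, 0]]])

```text
time: 3.4
tool_pos: [0.4646, -0.2226, 0.202]
tool_rot: [0.0, 0.045, 0.999, -0.0]
contact_force: [-0.1, 0.2, 0.4]
gripper_width: 0.603
grasp_force: 0.0
```

```bash
cat >> h.py <<'E'
def rect(f,c,z,N=360,S=0.0002):
    ii,jj=np.meshgrid(np.arange(N),np.arange(N)); X=c[0]+(N/2-jj)*S; Y=c[1]+(N/2-ii)*S
    Q=np.stack([X,Y,np.full_like(X,z),np.ones_like(X)],-1)@np.linalg.inv(f["M"]).T
    return cv2.remap(f["pixels"],(Q[...,0]/Q[...,2]*f["fx"]+f["cx"]).astype(np.float32),(Q[...,1]/Q[...,2]*f["fy"]+f["cy"]).astype(np.float32),cv2.INTER_CUBIC)
E
python3 - <<'E'
from h import *
print(pose().round(4))
f=grab("wrist"); np.savez("w3.npz",**f); P=cloud(f)
ims=[]
for y,x in ((-.164,.4665),(-.234,.4643),(-.304,.462)):
    m=(abs(P[...,2]-.068)<.004)&(np.hypot(P[...,0]-x,P[...,1]-y)<.025); q=P[m]
    c,r=cv2.minEnclosingCircle(q[:,:2].astype(np.float32)); print(len(q),q.mean(0).round(4),np.round(c,4),r)
    ims.append(rect(f,(x,y),.068,N=260))
cv2.imwrite("pics/s3.png",np.hstack(ims)[...,::-1])
E
```

```text
[[-9.960e-01  8.920e-02  1.000e-04  4.646e-01]
 [ 8.920e-02  9.960e-01 -0.000e+00 -2.226e-01]
 [-1.000e-04  0.000e+00 -1.000e+00  2.020e-01]
 [ 0.000e+00  0.000e+00  0.000e+00  1.000e+00]]
799 [ 0.4647 -0.1692  0.067 ] [ 0.4652 -0.169 ] 0.014803051948547363
784 [ 0.4611 -0.2384  0.0671] [ 0.4617 -0.2384] 0.01490122452378273
781 [ 0.4601 -0.3093  0.0672] [ 0.4602 -0.3099] 0.014851739630103111
```

View pics/s3.png

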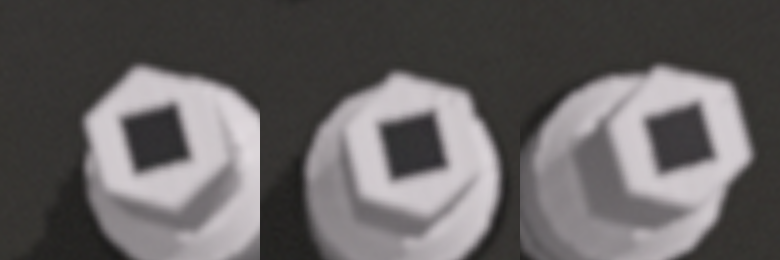

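The three socket tops are clear, in panels centred at (157,138), (412,143) and (681,138). Each hex is turned about +12 to 18°. I'll get the exact angle from the depth points.

```bash
cat >> h.py <<'E'
def hexfit(P,x,y,z,tol=.004,rad=.02):
    m=(abs(P[...,2]-z)<tol)&(np.hypot(P[...,0]-x,P[...,1]-y)<rad); q=P[m][:,:2]
    c=(q.max(0)+q.min(0))/2
    a=np.arange(0,60,.5); best=None
    # supports over 6 flat normals: sum is smallest when normals face the flats
    h=[]
    for t in a:
        n=np.deg2rad(t+60*np.arange(6)); s=(q@np.c_[np.cos(n),np.sin(n)].T); h.append(np.percentile(s,99,axis=0))
    h=np.array(h); k=h.sum(1).argmin(); t=a[k]; n=np.deg2rad(t+60*np.arange(6)); A=np.c_[np.cos(n),np.sin(n),np.ones(6)]
    return t,np.linalg.lstsq(A,h[k],rcond=None)[0],len(q)
E
python3 - <<'E'
from h import *
P=cloud(dict(np.load("w3.npz")))
for x,y in ((.4652,-.169),(.4617,-.2384),(.4602,-.3099)): print(hexfit(P,x,y,.068))
P=cloud(dict(np.load("w2.npz"))); print(hexfit(P,.4697,.205,.087,tol=.0025,rad=.018))
E
```

```text
(np.float64(41.5), array([ 0.46489516, -0.169079  ,  0.01259441]), 799)
(np.float64(41.0), array([ 0.46128753, -0.23843882,  0.01256634]), 784)
(np.float64(47.5), array([ 0.46044688, -0.30952931,  0.01257056]), 781)
(np.float64(21.5), array([0.47043718, 0.2048858 , 0.01156257]), 422)
```

Emit:
servo_tool(deltas=[[[60, 0, 0.018, 0, 5.5], [60, 0, 0.018, 0, 5.5], [60, 0, 0.0175, -0.02, 5.5], [60, 0, 0, -0.03, 0], [60, 0, 0, -0.035, 0], [60, 0, 0, -0.03, 0], [60, 0, 0, -0.0195, 0], [60, 0, 0, -0.01, 0]]])

```text
time: 4.25
tool_pos: [0.4632, -0.1689, 0.0552]
tool_rot: [-0.002, -0.099, 0.995, 0.001]
contact_force: [0.2, -0.1, -0.0]
gripper_width: 0.599
grasp_force: 0.0
```

Emit:
servo_tool(deltas=[[[20, 0, 0, 0, 0], [20, 0, 0, 0, 0], [20, 0, 0, 0, 0], [20, 0, 0, 0, 0], [20, 0, 0, 0, 0], [20, 0, 0, 0, 0], [20, 0, 0, 0, 0], [20, 0, 0, 0, 0]]])

```text
time: 5.05
tool_pos: [0.4649, -0.17, 0.0582]
tool_rot: [0.0, -0.099, 0.995, -0.0]
contact_force: [0.2, 0.1, 2.7]
gripper_width: 0.286
grasp_force: 60.9
```

Emit:
servo_tool(deltas=[[[20, 0, 0, 0.03, 0], [20, 0, 0, 0.05, 0], [20, 0, 0, 0.05, 0], [20, 0, 0.03, 0, -3], [20, 0, 0.045, 0, -3], [20, 0, 0.045, 0, -3], [20, 0, 0.045, 0, -3], [20, 0, 0.045, 0, -3]]])

```text
time: 5.85
tool_pos: [0.4638, 0.0419, 0.1869]
tool_rot: [-0.0, 0.033, 0.999, 0.0]
contact_force: [0.7, -0.3, -2.2]
gripper_width: 0.287
grasp_force: 60.4
```

Emit:
servo_tool(deltas=[[[20, 0, 0.045, 0, -3], [20, 0, 0.045, 0, 0], [20, 0.0025, 0.045, 0, 0], [20, 0.0026, 0.03, 0, 0], [20, 0, 0, 0, 0], [20, 0, 0, 0, 0], [20, 0, 0, -0.02, 0], [20, 0, 0, -0.01, 0]]])

```text
time: 6.65
tool_pos: [0.4689, 0.2039, 0.1558]
tool_rot: [-0.001, 0.059, 0.998, -0.001]
contact_force: [-0.9, -0.7, -2.5]
gripper_width: 0.289
grasp_force: 60.4
```

```bash
python3 - <<'E'
from h import *
T=pose(); print(T.round(4), np.degrees(np.arctan2(T[1,1],T[0,1])))
f=grab("wrist","w4.png"); np.savez("w4.npz",**f)
E
```

```text
[[-0.993   0.1179 -0.0021  0.4689]
 [ 0.1179  0.993  -0.001   0.2039]
 [ 0.002  -0.0012 -1.      0.1558]
 [ 0.      0.      0.      1.    ]] 83.23086530033596
```

View pics/w4.png

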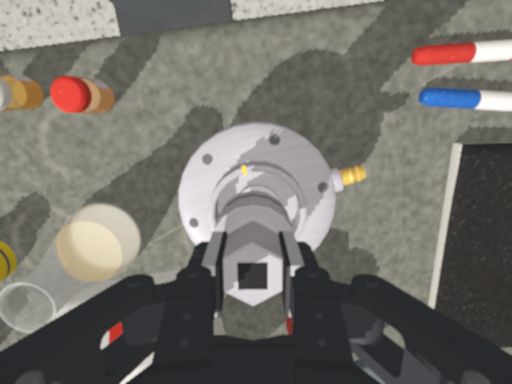

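The gripped socket's top face is visible at about (255,275), hanging over the collar. The vial, flask and barb are clear.

```bash
python3 - <<'E'
from h import *
f=dict(np.load("w4.npz")); P=cloud(f); T=pose()
print(T[:3,3])
q=P[268:284,240:270].reshape(-1,3); print(np.median(q,0))
z=np.median(P[255:262,245:265,2]); print(z)
# hole centre
g=cv2.cvtColor(f["pixels"],cv2.COLOR_RGB2GRAY)[255:300,228:282]; m=(g<70).astype(np.uint8)
n,l,st,ce=cv2.connectedComponentsWithStats(m); 
for k in range(1,n):
    if 300<st[k,4]<1500: 
        c=ce[k]+[228,255]; p=onplane(f,*c,z); print(st[k],c,p,"tool:",(np.linalg.inv(T)@np.r_[p,1])[:3])
# collar ring centre: points at z~.087
m=(abs(P[...,2]-.087)<.002)&(np.hypot(P[...,0]-.47,P[...,1]-.205)<.036)&(np.hypot(P[...,0]-.47,P[...,1]-.205)>.027); q=P[m][:,:2]
A=np.c_[2*q,np.ones(len(q))]; s=np.linalg.lstsq(A,(q**2).sum(1),rcond=None)[0]; print(len(q),s[:2])
f=dict(np.load("w2.npz")); P=cloud(f)
m=(abs(P[...,2]-.087)<.002)&(np.hypot(P[...,0]-.47,P[...,1]-.205)<.036)&(np.hypot(P[...,0]-.47,P[...,1]-.205)>.025); q=P[m][:,:2]
A=np.c_[2*q,np.ones(len(q))]; s=np.linalg.lstsq(A,(q**2).sum(1),rcond=None)[0]; print(len(q),s[:2])
E
```

```text
[0.4678493  0.2035917  0.15395808]
[0.46988816 0.20286395 0.16513109]
0.16506713142786572
[ 10   9  28  24 651] [251.92626728 275.31797235] [0.4697783  0.20175856 0.16506713] tool: [-0.00207706 -0.00161841 -0.01111571]
1138 [0.47026466 0.20497094]
1163 [0.47046055 0.20498218]
```

Emit:
servo_tool(deltas=[[[20, 0, 0.002, 0, 0], [20, 0, 0, -0.006, 0], [20, 0, 0, -0.006, 0], [20, 0, 0, -0.004, 0], [20, 0, 0, 0, 0], [20, 0, 0, 0, 0], [20, 0, 0, 0, 0], [20, 0, 0, 0, 0]]])

```text
time: 7.5
tool_pos: [0.4698, 0.2074, 0.1418]
tool_rot: [0.0, 0.058, 0.998, 0.0]
contact_force: [0.2, 0.5, -1.6]
gripper_width: 0.291
grasp_force: 60.4
```

```bash
cat >> h.py <<'E'
def held(png=None):
    s=manip.state(); T=pose(); print("tcp",T[:3,3].round(4),"yaw",np.degrees(np.arctan2(T[1,1],T[0,1])).round(1),"F",np.round(s["contact_force"],1),"M",np.round(s["ft_torque"],2),s["time"])
    f=grab("wrist",png); P=cloud(f); z=np.median(P[268:284,240:270,2])
    g=cv2.cvtColor(f["pixels"],cv2.COLOR_RGB2GRAY)[250:310,225:285]; n,l,st,ce=cv2.connectedComponentsWithStats((g<70).astype(np.uint8))
    for k in range(1,n):
        if 300<st[k,4]<1500: print("hole",onplane(f,*(ce[k]+[225,250]),z).round(4),st[k])
    m=(abs(P[...,2]-.087)<.002)&(np.hypot(P[...,0]-.47,P[...,1]-.205)<.036)&(np.hypot(P[...,0]-.47,P[...,1]-.205)>.027); q=P[m][:,:2]
    A=np.c_[2*q,np.ones(len(q))]; print("collar",np.linalg.lstsq(A,(q**2).sum(1),rcond=None)[0][:2].round(4),len(q))
    return f
E
python3 -c "
from h import *
held()"
```

```text
tcp [0.4698 0.2074 0.1418] yaw 83.3 F [ 0.2  0.5 -1.6] M [0.06 0.02 0.  ] 7.5
hole [0.4706 0.2053 0.1511] [ 13  14  28  24 650]
collar [0.4702 0.2051] 1260
```

Emit:
servo_tool(deltas=[[[20, 0, 0, -0.002, 0], [20, 0, 0, -0.002, 0], [20, 0, 0, -0.002, 0], [20, 0, 0, -0.002, 0], [20, 0, 0, 0, 0], [20, 0, 0, 0, 0], [20, 0, 0, 0, 0], [20, 0, 0, 0, 0]]])

```text
time: 8.35
tool_pos: [0.4701, 0.2072, 0.1357]
tool_rot: [0.0, 0.058, 0.998, -0.0]
contact_force: [-3.8, -2.5, 8.9]
gripper_width: 0.289
grasp_force: 61.6
```

Emit:
servo_tool(deltas=[[[20, -0.0006, -0.0004, -0.001, 0], [20, 0, 0, 0, 2], [20, 0, 0, 0, 2], [20, 0, 0, 0, 0], [20, 0, 0, 0, -2], [20, 0, 0, 0, -2], [20, 0, 0, 0, -2], [20, 0, 0, 0, -2]]])

```text
time: 9.15
tool_pos: [0.4699, 0.2065, 0.1352]
tool_rot: [0.001, 0.093, 0.996, -0.001]
contact_force: [-3.9, -2.9, 10.2]
gripper_width: 0.288
grasp_force: 61.9
```

```bash
python3 -c "
from h import *
held()"
```

```text
tcp [0.4699 0.2065 0.1352] yaw 79.3 F [-3.9 -2.9 10.2] M [-0.71  0.93  0.14] 9.15
hole [0.4707 0.2044 0.1445] [ 13  14  28  24 637]
collar [0.4701 0.2051] 1328
```

Emit:
servo_tool(deltas=[[[20, -0.0006, -0.0004, 0, 2], [20, -0.0004, -0.0002, 0, 2], [20, 0, 0, 0, 2], [20, 0, 0, 0, 2], [20, -0.0005, -0.0003, 0, 0], [20, 0, 0, 0, -2], [20, 0, 0, 0, -2], [20, 0, 0, 0, 0]]])

```text
time: 10.0
tool_pos: [0.4693, 0.2062, 0.1352]
tool_rot: [0.002, 0.058, 0.998, 0.0]
contact_force: [-1.2, -1.1, 7.1]
gripper_width: 0.29
grasp_force: 61.6
```

```bash
python3 -c "
from h import *
f=held()
P=cloud(f)
"
```

```text
tcp [0.4693 0.2062 0.1352] yaw 83.3 F [-1.2 -1.1  7.1] M [-0.23  0.21  0.05] 10.0
hole [0.4701 0.2041 0.1445] [ 13  14  28  24 653]
collar [0.47  0.205] 1316
```

Emit:
servo_tool(deltas=[[[20, -0.0004, -0.0004, -0.001, 2], [20, -0.0003, -0.0003, -0.001, 2], [20, 0, 0, 0, 2], [20, 0, 0, 0, -2], [20, 0, 0, 0, -3], [20, 0, 0, 0, -3], [20, 0, 0, 0, -3], [20, 0, 0, 0, -3]]])

```text
time: 10.85
tool_pos: [0.4693, 0.2062, 0.1351]
tool_rot: [0.003, 0.129, 0.992, 0.001]
contact_force: [-2.4, 0.7, 14.6]
gripper_width: 0.288
grasp_force: 62.5
```

```bash
python3 -c "
from h import *
f=held()
P=cloud(f)
"
```

```text
tcp [0.4693 0.2062 0.1351] yaw 75.2 F [-2.4  0.7 14.6] M [-0.04  0.62  0.15] 10.85
hole [0.4701 0.204  0.1444] [ 13  14  28  24 634]
collar [0.4701 0.2051] 1333
```

Emit:
servo_tool(deltas=[[[20, 0, 0, 0.015, 0], [20, 0, 0, 0.04, 0], [20, 0, -0.02, 0, 3], [20, 0, -0.045, 0, 3], [20, 0, -0.045, 0, 3], [20, 0, -0.045, 0, 3], [20, 0, -0.045, 0, 3], [20, 0, -0.045, 0, 3]]])

```text
time: 11.7
tool_pos: [0.4662, -0.0414, 0.1855]
tool_rot: [0.0, -0.03, 1.0, 0.0]
contact_force: [-0.6, -0.8, -2.2]
gripper_width: 0.291
grasp_force: 60.4
```

Emit:
servo_tool(deltas=[[[20, -0.0023, -0.045, 0, 3], [20, 0, -0.045, 0, 3], [20, 0, -0.04, 0, 2], [20, 0, 0, -0.02, 0], [20, 0, 0, -0.04, 0], [20, 0, 0, -0.035, 0], [20, 0, 0, -0.02, 0], [20, 0, 0, 0, 0]]])

```text
time: 12.5
tool_pos: [0.4614, -0.1682, 0.0665]
tool_rot: [-0.004, -0.099, 0.995, 0.002]
contact_force: [-0.6, 1.6, -2.9]
gripper_width: 0.29
grasp_force: 60.5
```

Emit:
servo_tool(deltas=[[[20, 0, 0, -0.007, 0], [20, 0, 0, -0.005, 0], [20, 0, 0, 0, 0], [20, 0, 0, 0, 0], [20, 0, 0, 0, 0], [20, 0, 0, 0, 0], [20, 0, 0, 0, 0], [20, 0, 0, 0, 0]]])

```text
time: 13.3
tool_pos: [0.4646, -0.1698, 0.0586]
tool_rot: [0.0, -0.099, 0.995, -0.0]
contact_force: [0.1, -0.5, -2.6]
gripper_width: 0.288
grasp_force: 60.5
```

Emit:
servo_tool(deltas=[[[60, 0, 0, 0, 0], [60, 0, 0, 0, 0], [60, 0, 0, 0, 0], [60, 0, 0, 0.02, 0], [60, 0, 0, 0.04, 0], [60, -0.0015, -0.03, 0, 0], [60, -0.0018, -0.037, 0, 0], [60, 0, 0, 0, 0]]])

```text
time: 14.1
tool_pos: [0.4617, -0.2401, 0.1199]
tool_rot: [0.001, -0.097, 0.995, -0.001]
contact_force: [-0.4, 0.1, 1.4]
gripper_width: 0.606
grasp_force: 0.0
```

Emit:
servo_tool(deltas=[[[60, 0, 0, -0.03, 0], [60, 0, 0, -0.03, 0], [60, 0, 0, 0, 0], [20, 0, 0, 0, 0], [20, 0, 0, 0, 0], [20, 0, 0, 0, 0], [20, 0, 0, 0, 0], [20, 0, 0, 0, 0]]])

```text
time: 14.9
tool_pos: [0.4623, -0.2373, 0.0602]
tool_rot: [0.001, -0.099, 0.995, -0.001]
contact_force: [-0.1, 1.0, 4.4]
gripper_width: 0.285
grasp_force: 59.8
```

Emit:
servo_tool(deltas=[[[20, 0, 0, 0.03, 0], [20, 0, 0, 0.05, 0], [20, 0, 0, 0.05, 0], [20, 0, 0.03, 0, -3], [20, 0, 0.048, 0, -3], [20, 0, 0.048, 0, -3], [20, 0, 0.048, 0, -3], [20, 0, 0.048, 0, -3]]])

```text
time: 15.7
tool_pos: [0.4605, -0.013, 0.1881]
tool_rot: [-0.0, 0.034, 0.999, -0.0]
contact_force: [1.2, 0.3, -2.1]
gripper_width: 0.285
grasp_force: 60.0
```

Emit:
servo_tool(deltas=[[[20, 0.002, 0.048, 0, -3], [20, 0.002, 0.048, 0, 0], [20, 0.002, 0.048, 0, 0], [20, 0.002, 0.048, 0, 0], [20, 0, 0.0295, 0, 0], [20, 0, 0, -0.01, 0], [20, 0, 0, -0.02, 0], [20, 0, 0, -0.01, 0]]])

```text
time: 16.5
tool_pos: [0.4678, 0.2059, 0.1459]
tool_rot: [-0.002, 0.058, 0.998, -0.001]
contact_force: [0.6, 0.1, -1.9]
gripper_width: 0.292
grasp_force: 60.1
```

Emit:
servo_tool(deltas=[[[20, 0, 0, -0.006, 0], [20, 0, 0, 0, 0], [20, 0, 0, 0, 0], [20, 0, 0, 0, 0], [20, 0, 0, 0, 0], [20, 0, 0, 0, 0], [20, 0, 0, 0, 0], [20, 0, 0, 0, 0]]])

```text
time: 17.3
tool_pos: [0.4693, 0.2068, 0.1426]
tool_rot: [0.0, 0.058, 0.998, 0.0]
contact_force: [0.5, 0.8, -2.2]
gripper_width: 0.287
grasp_force: 60.1
```

```bash
python3 -c "
from h import *
f=held()
"
```

```text
tcp [0.4693 0.2068 0.1426] yaw 83.3 F [ 0.5  0.8 -2.2] M [-0.05  0.04  0.01] 17.3
hole [0.4684 0.2048 0.1497] [ 13   7  28  25 642]
collar [0.4702 0.205 ] 1273
```

Emit:
servo_tool(deltas=[[[20, 0.0016, -0.0005, 0, 0], [20, 0, 0, 0, 0], [20, 0, 0, -0.002, 0], [20, 0, 0, -0.002, 0], [20, 0, 0, -0.002, 0], [20, 0, 0, -0.002, 0], [20, 0, 0, 0, 0], [20, 0, 0, 0, 0]]])

```text
time: 18.15
tool_pos: [0.4709, 0.2063, 0.1344]
tool_rot: [0.0, 0.058, 0.998, 0.0]
contact_force: [-0.7, 1.5, -1.6]
gripper_width: 0.29
grasp_force: 60.1
```

```bash
python3 -c "
from h import *
f=held()
"
```

```text
tcp [0.4709 0.2063 0.1344] yaw 83.3 F [-0.7  1.5 -1.6] M [ 0.04 -0.1  -0.01] 18.15
hole [0.47   0.2043 0.1416] [ 13   7  28  25 645]
collar [0.4701 0.205 ] 1357
```

Emit:
servo_tool(deltas=[[[20, 0, 0, -0.002, 0], [20, 0, 0, -0.002, 0], [20, 0, 0, -0.002, 0], [20, 0, 0, -0.0015, 0], [20, 0, 0, 0, 0], [20, 0, 0, 0, 0], [20, 0, 0, 0, 0], [20, 0, 0, 0, 0]]])

```text
time: 19.0
tool_pos: [0.4712, 0.2064, 0.1282]
tool_rot: [0.0, 0.058, 0.998, 0.0]
contact_force: [-2.7, -1.0, 6.3]
gripper_width: 0.285
grasp_force: 60.8
```

```bash
python3 -c "
from h import *
f=held()
"
```

```text
tcp [0.4712 0.2064 0.1282] yaw 83.3 F [-2.7 -1.   6.3] M [-0.16  0.41 -0.06] 19.0
hole [0.4703 0.2045 0.1354] [ 13   7  28  25 645]
collar [0.4701 0.2051] 1397
```

Emit:
servo_tool(deltas=[[[20, 0, 0, 0, -3], [20, 0, 0, 0, -3], [20, 0, 0, 0, -3], [20, 0, 0, 0, -3], [20, 0, 0, 0, -3], [20, 0, 0, 0, -3], [20, 0, 0, 0, -3], [20, 0, 0, 0, -3]]])

```text
time: 19.85
tool_pos: [0.4711, 0.2063, 0.1282]
tool_rot: [0.0, 0.265, 0.964, -0.0]
contact_force: [-1.9, -1.1, 5.6]
gripper_width: 0.288
grasp_force: 61.3
```

```bash
python3 -c "
from h import *
f=held()
"
```

```text
tcp [0.4711 0.2063 0.1282] yaw 59.2 F [-1.9 -1.1  5.6] M [-0.24  0.5   0.26] 19.85
collar [0.4701 0.2052] 1419
```

Emit:
servo_tool(deltas=[[[20, 0, 0, 0, -3], [20, 0, 0, 0, -3], [20, 0, 0, 0, -3], [20, 0, 0, 0, -3], [20, 0, 0, 0, -3], [20, 0, 0, 0, -3], [20, 0, 0, 0, -3], [20, 0, 0, 0, -3]]])

```text
time: 20.7
tool_pos: [0.4708, 0.2062, 0.1281]
tool_rot: [-0.0, 0.46, 0.888, -0.0]
contact_force: [-2.8, -0.7, 6.0]
gripper_width: 0.291
grasp_force: 61.3
```

```bash
python3 -c "
from h import *
f=held()
"
```

```text
tcp [0.4708 0.2062 0.1281] yaw 35.2 F [-2.8 -0.7  6. ] M [-0.32  0.71  0.15] 20.7
collar [0.4702 0.2053] 1420
```

Emit:
servo_tool(deltas=[[[20, 0, 0, 0, -1.5], [20, 0, 0, 0, -1.5], [20, 0, 0, 0, -1.5], [20, 0, 0, 0, -1.5], [20, 0, 0, 0, -1.5], [20, 0, 0, 0, -1], [20, 0, 0, 0, 0], [20, 0, 0, 0, 0]]])

```text
time: 21.55
tool_pos: [0.4707, 0.2062, 0.1281]
tool_rot: [-0.0, 0.523, 0.852, -0.0]
contact_force: [-4.0, -1.0, 6.3]
gripper_width: 0.288
grasp_force: 61.5
```

```bash
python3 -c "
from h import *
f=held('w5.png')
"
```

```text
tcp [0.4707 0.2062 0.1281] yaw 26.9 F [-4.  -1.   6.3] M [-0.25  0.79  0.27] 21.55
collar [0.4703 0.2053] 1412
```

Emit:
servo_tool(deltas=[[[20, 0, 0, 0, -1.5], [20, 0, 0, 0, -1.5], [20, 0, 0, 0, -1.5], [20, 0, 0, 0, -1.5], [20, 0, 0, 0, 0], [20, 0, 0, 0, 0], [20, 0, 0, 0, 0], [20, 0, 0, 0, 0]]])

```text
time: 22.4
tool_pos: [0.4707, 0.2062, 0.1282]
tool_rot: [-0.0, 0.567, 0.824, -0.001]
contact_force: [-2.9, -0.5, 6.7]
gripper_width: 0.291
grasp_force: 62.4
```

```bash
python3 -c "
from h import *
f=held('w5.png')
"
```

```text
tcp [0.4707 0.2062 0.1282] yaw 21.0 F [-2.9 -0.5  6.7] M [-0.24  0.77  0.65] 22.4
collar [0.4704 0.2053] 1415
```

Emit:
servo_tool(deltas=[[[20, 0, 0, 0, -1.5], [20, 0, 0, 0, -1.5], [20, 0, 0, 0, -1], [20, 0, 0, 0, 0], [20, 0, 0, 0, 0], [20, 0, 0, 0, 0], [20, 0, 0, 0, 0], [20, 0, 0, 0, 0]]])

```text
time: 23.25
tool_pos: [0.4707, 0.2062, 0.1282]
tool_rot: [-0.0, 0.596, 0.803, -0.0]
contact_force: [-3.9, -0.8, 5.9]
gripper_width: 0.287
grasp_force: 61.7
```

```bash
python3 -c "
from h import *
f=held('w5.png')
s=manip.state(); print(s['joint_pos'],s['joint_efforts'])
cv2.imwrite('pics/w5c.png',cv2.resize(f['pixels'][100:320,130:380],None,fx=2.6,fy=2.6,interpolation=cv2.INTER_CUBIC)[...,::-1])
"
```

```text
tcp [0.4707 0.2062 0.1282] yaw 16.9 F [-3.9 -0.8  5.9] M [-0.22  0.82  0.34] 23.25
collar [0.4704 0.2054] 1441
[ 2.68277119e-01 -1.11199889e-01  1.97565010e+00 -3.80618457e-04
  1.27816557e+00 -2.64930992e-02] [ -0.65418145 -26.69724226 -32.82756686   0.07833644  -1.24204259
   0.34173544]
```

View pics/w5c.png

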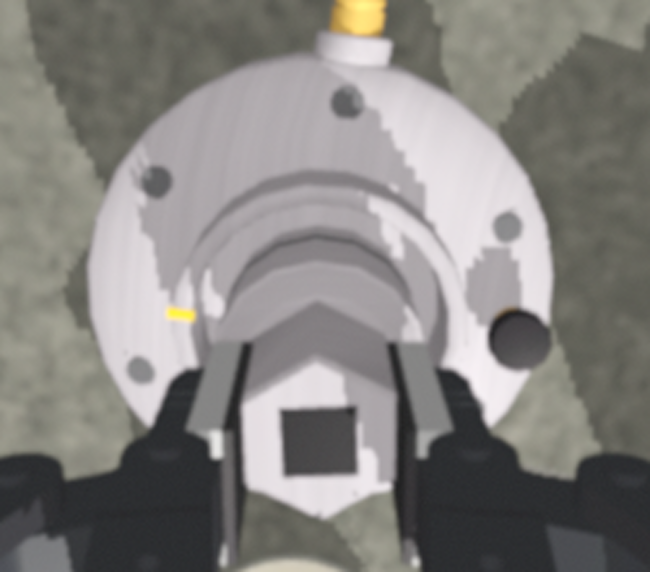

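The socket is still square in the fingers, with its top corner at (317,360) and drive hole at (318,440), and it sits deep inside the collar. The twist torque dropped off again instead of climbing, so this could be the oversize socket. I'll test its sideways play.

Emit:
servo_tool(deltas=[[[20, 0.0005, 0, 0, 0], [20, 0.0005, 0, 0, 0], [20, 0.0005, 0, 0, 0], [20, 0.0005, 0, 0, 0], [20, 0.0005, 0, 0, 0], [20, 0, 0, 0, 0], [20, 0, 0, 0, 0], [20, 0, 0, 0, 0]]])

```text
time: 24.1
tool_pos: [0.4711, 0.2063, 0.1281]
tool_rot: [-0.002, 0.595, 0.803, -0.003]
contact_force: [-11.0, -1.2, 14.1]
gripper_width: 0.291
grasp_force: 62.4
```

Emit:
servo_tool(deltas=[[[20, -0.001, 0, 0, 0], [20, -0.001, 0, 0, 0], [20, -0.001, 0, 0, 0], [20, -0.001, 0, 0, 0], [20, -0.001, 0, 0, 0], [20, 0, 0, 0, 0], [20, 0, 0, 0, 0], [20, 0, 0, 0, 0]]])

```text
time: 24.9
tool_pos: [0.4702, 0.2062, 0.1282]
tool_rot: [0.002, 0.596, 0.803, 0.002]
contact_force: [5.3, -0.2, 2.6]
gripper_width: 0.288
grasp_force: 61.3
```

```bash
python3 -c "
from h import *
f=held()
"
```

```text
tcp [0.4702 0.2062 0.1282] yaw 16.8 F [ 5.3 -0.2  2.6] M [-0.2  -0.82  0.38] 24.9
collar [0.4704 0.2055] 1429
```

Emit:
servo_tool(deltas=[[[20, 0.0022, 0, 0, 0], [20, 0, 0, 0, -1], [20, 0, 0, 0, -1], [20, 0, 0, 0, -1], [20, 0, 0, 0, -1], [20, 0, 0, 0, 0], [20, 0, 0, 0, 0], [20, 0, 0, 0, 0]]])

```text
time: 25.75
tool_pos: [0.4705, 0.2062, 0.1281]
tool_rot: [-0.0, 0.624, 0.781, -0.0]
contact_force: [-2.4, -2.1, 8.4]
gripper_width: 0.291
grasp_force: 61.3
```

```bash
cat >> h.py <<'E'
def top(f,z):
    P=cloud(f); T=pose(); print("hex",hexfit(P,T[0,3],T[1,3],z,tol=.0025),"tool flats mod60",np.degrees(np.arctan2(T[1,1],T[0,1]))%60)
E
python3 -c "
from h import *
f=held(); top(f,.1354)
"
```

```text
tcp [0.4705 0.2062 0.1281] yaw 12.8 F [-2.4 -2.1  8.4] M [-0.32  0.49 -0.03] 25.75
collar [0.4704 0.2054] 1432
hex (np.float64(31.0), array([0.47024432, 0.20714057, 0.01463908]), 3076) tool flats mod60 12.769964057200516
```

```bash
python3 -c "
from h import *
f=grab('wrist','w6.png')
for n in ('w4','w5','w6'):
    im=cv2.imread('pics/%s.png'%n,0)[250:310,225:285]
    m=(im<70).astype(np.uint8); k,l,st,ce=cv2.connectedComponentsWithStats(m)
    for i in range(1,k):
        if 300<st[i,4]<1500:
            c=cv2.findContours((l==i).astype(np.uint8),0,2)[0][0]; print(n,st[i],cv2.minAreaRect(c))
cv2.imwrite('pics/w6c.png',cv2.resize(f['pixels'][100:320,130:380],None,fx=2.6,fy=2.6,interpolation=cv2.INTER_CUBIC)[...,::-1])
"
```

```text
w4 [ 13  14  28  24 653] ((26.5, 25.5), (23.0, 27.0), 90.0)
w6 [ 14   9  20  23 320] ((23.5, 20.0), (22.0, 19.0), 90.0)
```

View pics/w6c.png

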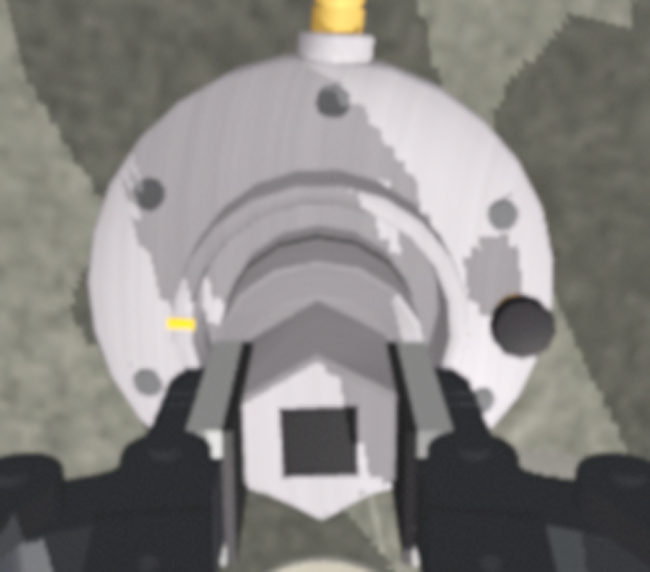

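The socket has turned 70° with the hand without reaching a stop. I'll lift off, step aside and look at the nut mark.

Emit:
servo_tool(deltas=[[[20, 0, 0, 0.02, 0], [20, 0, 0, 0.04, 0], [20, 0, 0.03, 0, 0], [20, 0, 0.03, 0, 0], [20, 0, 0, 0, 0], [20, 0, 0, 0, 0], [20, 0, 0, 0, 0], [20, 0, 0, 0, 0]]])

```text
time: 26.65
tool_pos: [0.4701, 0.2654, 0.1862]
tool_rot: [-0.0, 0.624, 0.781, -0.001]
contact_force: [-0.2, 0.1, -2.2]
gripper_width: 0.282
grasp_force: 68.8
```

```bash
python3 -c "
from h import *
f=grab('wrist'); np.savez('w7.npz',**f); print(pose()[:3,3])
im=rect(f,(.4706,.205),.087)
cv2.imwrite('pics/n7.png',cv2.resize(im,(580,580))[...,::-1])
print(hexfit(cloud(f),.4706,.205,.087,tol=.0025,rad=.018))
"
```

```text
[0.47028323 0.26546186 0.18643828]Traceback (most recent call last):
  File "<string>", line 6, in <module>
    print(hexfit(cloud(f),.4706,.205,.087,tol=.0025,rad=.018))
          ~~~~~~^^^^^^^^^^^^^^^^^^^^^^^^^^^^^^^^^^^^^^^^^^^^^
  File "h.py", line 27, in hexfit
    c=(q.max(0)+q.min(0))/2
       ~~~~~^^^
    return umr_maximum(a, axis, None, out, keepdims, initial, where)
ValueError: zero-size array to reduction operation maximum which has no identity
```

View pics/n7.png

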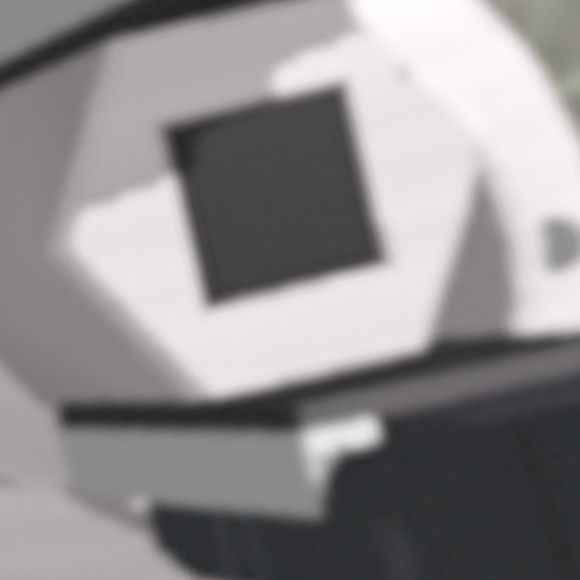

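This view missed the nut: the socket's top hides it, because the camera sits on the +y side. I've used all the pictures I may view, so I'll step to -y and measure the yellow mark with masks.

Emit:
servo_tool(deltas=[[[20, 0, -0.04, 0, 0], [20, 0, -0.04, 0, 0], [20, 0, -0.04, 0, 0], [20, 0, 0, 0, 0], [20, 0, 0, 0, 0], [20, 0, 0, 0, 0], [20, 0, 0, 0, 0], [20, 0, 0, 0, 0]]])

```text
time: 27.5
tool_pos: [0.4704, 0.147, 0.187]
tool_rot: [-0.0, 0.623, 0.782, -0.0]
contact_force: [-0.1, 0.7, -2.1]
gripper_width: 0.288
grasp_force: 68.8
```

```bash
cat > m.py <<'E'
from h import *
def marks(f,c=(.4704,.205)):
    im=rect(f,c,.087); hsv=cv2.cvtColor(im,cv2.COLOR_RGB2HSV)
    m=cv2.inRange(hsv,(25,150,150),(34,255,255)); n,l,st,ce=cv2.connectedComponentsWithStats(m)
    for k in range(1,n):
        if st[k,4]>15:
            dx,dy=(180-ce[k][1])*.2,(180-ce[k][0])*.2; print("mark area",st[k,4],"r",round(np.hypot(dx,dy),1),"ang",round(np.degrees(np.arctan2(dy,dx)),1))
    m=cv2.inRange(hsv,(12,90,60),(34,255,255)); n,l,st,ce=cv2.connectedComponentsWithStats(m)
    for k in range(1,n):
        if st[k,4]>1000:
            q=cv2.convexHull(np.argwhere(l==k)[:,::-1].astype(np.int32))[:,0]; w=np.c_[(180-q[:,1])*.2,(180-q[:,0])*.2]
            a=np.arange(0,60,.5); h=[ (w@np.c_[np.cos(n_),np.sin(n_)].T).max(0) for n_ in (np.deg2rad(t+60*np.arange(6)) for t in a)]
            h=np.array(h); i=h.sum(1).argmin(); print("nut flats",a[i],"supports",h[i].round(1))
    try: print(hexfit(cloud(f),*c,.087,tol=.0025,rad=.018))
    except Exception as e: print(e)
if __name__=="__main__":
    marks(dict(np.load("w2.npz"))); print("now"); f=grab("wrist"); np.savez("w8.npz",**f); marks(f)
E
python3 m.py
```

```text
mark area 108 r 9.7 ang -126.7
mark area 120 r 31.5 ang -170.6
nut flats 22.5 supports [11.4 11.7 13.7 13.  11.3 11.5]
(np.float64(21.5), array([0.47043718, 0.2048858 , 0.01156257]), 422)
now
mark area 92 r 9.6 ang -169.6
mark area 42 r 31.1 ang -170.6
nut flats 40.5 supports [11.3 11.5 11.8 11.6 11.6 11.5]
(np.float64(39.5), array([0.47050719, 0.20482834, 0.01149115]), 569)
```

The marks now meet (nut -169.6°, collar -170.6°), so the nut was carried to its stop. The socket is still about 27° off the nut's flats, though. If it drops at this yaw, it is the oversize one.

Emit:
servo_tool(deltas=[[[20, 0, 0.03, 0, 0], [20, 0, 0.03, 0, 0], [20, 0, 0, 0, 0], [20, 0, 0, -0.02, 0], [20, 0, 0, -0.02, 0], [20, 0, 0, 0, 0], [20, 0, 0, 0, 0], [20, 0, 0, 0, 0]]])

```text
time: 28.35
tool_pos: [0.4713, 0.2063, 0.1484]
tool_rot: [0.001, 0.624, 0.782, 0.001]
contact_force: [1.4, -0.3, -1.8]
gripper_width: 0.289
grasp_force: 68.7
```

Emit:
servo_tool(deltas=[[[20, 0, 0, -0.003, 0], [20, 0, 0, -0.002, 0], [20, 0, 0, -0.002, 0], [20, 0, 0, -0.002, 0], [20, 0, 0, -0.002, 0], [20, 0, 0, -0.002, 0], [20, 0, 0, 0, 0], [20, 0, 0, 0, 0]]])

```text
time: 29.15
tool_pos: [0.4704, 0.2061, 0.1354]
tool_rot: [-0.0, 0.624, 0.782, -0.001]
contact_force: [-4.5, -1.8, 7.7]
gripper_width: 0.286
grasp_force: 69.7
```

Emit:
servo_tool(deltas=[[[20, 0, 0, 0.008, 0], [20, 0, 0, 0.002, 5], [20, 0, 0, 0, 7], [20, 0, 0, 0, 7], [20, 0, 0, 0, 7], [20, 0, 0, 0, 1], [20, 0, 0, 0, 0], [20, 0, 0, 0, 0]]])

```text
time: 29.95
tool_pos: [0.4706, 0.2063, 0.144]
tool_rot: [0.0, 0.425, 0.905, 0.0]
contact_force: [0.6, 0.2, -1.8]
gripper_width: 0.287
grasp_force: 68.8
```

```bash
python3 -c "
from h import *
f=held(); P=cloud(f); T=pose(); Q=(P-T[:3,3])@T[:3,:3]
m=(abs(Q[...,0])<.012)&(abs(Q[...,1])<.01)&(Q[...,2]<-.003)&(Q[...,2]>-.02); q=Q[m]; print('top in tool z',np.median(q[:,2]),len(q))
# corner extents along tool x of the top face
mm=(abs(Q[...,1])<.003)&(abs(Q[...,2]-np.median(q[:,2]))<.0015)&(abs(Q[...,0])<.03); print('x extent',Q[mm][:,0].min(),Q[mm][:,0].max())
"
```

```text
tcp [0.4706 0.2063 0.144 ] yaw 39.7 F [ 0.6  0.2 -1.8] M [0.01 0.05 0.02] 29.95
collar [0.4704 0.2052] 1301
top in tool z -0.006750171626488288 2319
x extent -0.01524373878929804 0.014104343118435525
```

Emit:
servo_tool(deltas=[[[20, 0, 0, -0.004, 0], [20, 0, 0, -0.003, 0], [20, 0, 0, -0.003, 0], [20, 0, 0, -0.003, 0], [20, 0, 0, -0.002, 0], [20, 0, 0, -0.002, 0], [20, 0, 0, 0, 0], [20, 0, 0, 0, 0]]])

```text
time: 30.8
tool_pos: [0.4707, 0.2062, 0.1286]
tool_rot: [-0.0, 0.424, 0.906, -0.0]
contact_force: [-3.9, -2.2, 7.3]
gripper_width: 0.282
grasp_force: 69.6
```

```bash
python3 -c "
from h import *
f=held()"
```

```text
tcp [0.4707 0.2062 0.1286] yaw 39.8 F [-3.9 -2.2  7.3] M [-0.49  0.89  0.02] 30.8
collar [0.4703 0.2053] 1404
```

Emit:
servo_tool(deltas=[[[20, 0, 0, 0, -1], [20, 0, 0, 0, -1], [20, 0, 0, 0, -1], [20, 0, 0, 0, -1], [20, 0, 0, 0, -1], [20, 0, 0, 0, -1], [20, 0, 0, 0, 0], [20, 0, 0, 0, 0]]])

```text
time: 31.65
tool_pos: [0.4707, 0.2057, 0.1286]
tool_rot: [0.0, 0.471, 0.882, -0.001]
contact_force: [-4.0, -2.7, 7.8]
gripper_width: 0.285
grasp_force: 69.8
```

```bash
python3 -c "
from h import *
f=held()"
```

```text
tcp [0.4707 0.2057 0.1286] yaw 33.9 F [-4.  -2.7  7.8] M [-0.81  0.88  0.13] 31.65
collar [0.4703 0.2054] 1433
```

Emit:
servo_tool(deltas=[[[20, 0, 0, 0, -1], [20, 0, 0, 0, -1], [20, 0, 0, 0, 0], [20, 0, 0, 0, 0], [20, 0, 0, 0, 0], [20, 0, 0, 0, 0], [20, 0, 0, 0, 0], [20, 0, 0, 0, 0]]])

```text
time: 32.5
tool_pos: [0.4705, 0.2057, 0.1286]
tool_rot: [0.0, 0.486, 0.874, -0.001]
contact_force: [-5.2, -3.7, 6.9]
gripper_width: 0.284
grasp_force: 69.8
```

```bash
python3 -c "
from h import *
f=held()"
```

```text
tcp [0.4705 0.2057 0.1286] yaw 31.9 F [-5.2 -3.7  6.9] M [-0.8   1.1   0.21] 32.5
collar [0.4703 0.2054] 1424
```

Emit:
servo_tool(deltas=[[[20, 0, 0, 0, -1], [20, 0, 0, 0, -1], [20, 0, 0, 0, -1], [20, 0, 0, 0, 0], [20, 0, 0, 0, 0], [20, 0, 0, 0, 0], [20, 0, 0, 0, 0], [20, 0, 0, 0, 0]]])

```text
time: 33.35
tool_pos: [0.4703, 0.2058, 0.1286]
tool_rot: [-0.0, 0.509, 0.861, -0.001]
contact_force: [-4.9, -3.2, 7.3]
gripper_width: 0.285
grasp_force: 69.9
```

```bash
python3 -c "
from h import *
f=held()
# tray check with the fixed top camera
P=cloud(grab('top'))
for x,y in ((.465,-.166),(.462,-.234),(.461,-.304)):
    m=(P[...,2]>.055)&(P[...,2]<.08)&(np.hypot(P[...,0]-x,P[...,1]-y)<.03); print(m.sum(),P[m].mean(0).round(4))"
```

```text
tcp [0.4703 0.2058 0.1286] yaw 28.9 F [-4.9 -3.2  7.3] M [-0.76  1.17  0.22] 33.35
collar [0.4703 0.2054] 1411
77 [ 0.4684 -0.1652  0.0682]
0 [nan nan nan]
84 [ 0.4638 -0.304   0.067 ]<string>:7: RuntimeWarning: Mean of empty slice.
  ret = um.true_divide(
```

```bash
python3 -c "
from plant import manip
print(manip.job_done())"
```

```text
the job is handed in; nothing more can be done
None
```

I handed in the job with the middle-pocket socket still gripped and seated on the nut. The nut's mark met the collar's within about 1° when last seen; the first socket tried was too small and is back upright in its pocket, and the third was never moved. I overturned the nut by about 27° on the first pass, and torque never rose steadily as at a firm stop. So "at the stop" rests on the marks, and "the right socket" on it seating only when lined up with the nut.

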